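# Check the battery tins and reject the stiff one

### The arm

A 7-joint arm with a two-finger parallel gripper is mounted at the origin on the work surface. World frame = base frame: x ahead of the robot, y to its left, z up, the work surface at z = 0. Lengths are in m, angles in rad, forces in N, time in s.
With the tool pointing down it reaches from about 0.425 to 0.95 m from the base axis. Payload 4.7 kg.
Tool frame: the origin (TCP) lies on the centre line of the jaws, within the pads' length; the fingertips stand robot.nose_length ahead of it and the grasp point (between the pads) lies 8 mm behind it (robot.nose_length is the distance from the TCP to the fingertips, in m); z points along the fingers, y is the line along which they close (so a half turn about z gives the same grasp; the last joint's range is limited). The gripper opens to 85 mm and grips with 20 to 120 N. Pads are 22 mm wide; open, the fingers measure 114 mm over their backs; the gripper's body (76 mm by 85 mm) begins 54 mm behind the grasp point. The pads swing forward as they close: fully open they stand 13 mm farther back than shut.
Start: joints at [-1.318, 0.469, -0.049, 1.532, 0.024, 1.141, -0.082], TCP at [0.188, 0.648, 0.242] pointing down, gripper open.
Joint ranges: [-2.59, 2.59], [-0.33, 1.99], [-1.39, 1.29], [0.1, 2.45], [-1.04, 4.18], [0.21, 1.99], [-2.66, 2.66]. Speed limits (rad/s): [2.57, 2.57, 3.14, 3.14, 3.14, 3.14, 3.14].

### API

Orientations are given as [roll, pitch, yaw] about the fixed x, y, z axes, in that order (R = Rz(yaw) Ry(pitch) Rx(roll)).
In Python, from plant import robot gives the robot as it stands. Calls block until the motion is done:
- robot.goto(position, orientation): joint-space move of the TCP to a pose.
- robot.move_straight(position, vel=0.15, attitude=None, contact_N=None): straight line of the TCP; attitude=None keeps the orientation; vel is the mean speed in m/s. With contact_N (N) it stops when the force on the tool has changed by that much, and returns True; else False.
- robot.move_joints(angles): joint-space move.
- robot.grip(opening, strength=None): opening from 0.0 (shut) to 1.0 (fully open); strength is the grip in N (None keeps the last); returns when the fingers have stopped.
- robot.sleep(seconds).
- robot.inverse_kinematics(position, orientation): joint angles nearest the present ones, or None.
- robot.sense(): the state.
- robot.grab_frame(name): name is "scene" or "top" or "wrist"; returns a dict with "image" (400x640x3 uint8, red, green, blue), "range_z" (400x640 float32, m along the optical axis (not along the pixel's ray), 0 where there is no reading), "fx", "fy", "cx", "cy" (pixels), "R" (3x3) and "t" (3): a world point X has camera coordinates R X + t. Camera axes: x right, y down, z forward; pixel columns grow to the right and rows downward; lengths in m; the calibration is good to about 2 mm. A picture is of the moment at which its call begins.
A pose or a line that the arm cannot do raises robot.IKError and nothing moves.
- robot.close_job(): hands the job in; it is judged then, once.
The state is a dict: "t": time; "joint_pos": joint angles; "joint_velocities": joint speeds; "effort": joint torques, N m; "tcp_pos": TCP position; "tcp_rot": TCP orientation; "wrist_force": force on the tool from outside, world axes, zero at the start; "torque": the same for the moment, N m; "opening": opening from 0.0 (shut) to 1.0 (fully open); "gripper_force": force on a finger pad.
Only numpy, scipy, OpenCV 4.12 (cv2) and the standard library are available. Lean on these libraries where they do the work, as an engineer would, in place of code of your own. Each camera call takes 0.05 s, during which the arm holds its last target. There are 200 camera calls.

### The job

One of the three battery tins on the sideboard has a stiff hinge: open each lid at least halfway up to feel how it swings. Leave the two that swing freely where they stand with their lids thrown wide open for refilling; press the stiff one fully shut again and then set it down, without dropping it, flat and upright on the empty half of the steel tray. Leave the remotes, the wooden box and the glass bowl where they are.

Things in the scene. Friction and masses are not known exactly. Their poses are not given: they have to be found in the camera images.
- tin_a: one of three look-alike metal hinged tins, 0.7 kg, 110 (own x) x 64 (own y) mm, 36.5 high shut: lower part 28, lid 8 and 3 mm narrower. Origin: centre of underside, z up. Hinge line along own y at own x = +55 mm, 28 mm above the underside; a thumb tab sticks out of the lid's -x end, roughly towards the robot. Can be gripped across the plain 64 mm sides. Stands loose
- lid_a (a joint): lid angle, rad: 0 shut, 1.92 wide open on its stop; no catch. Free hinge (two tins): tab takes 0.3 N to raise; let go, the lid falls shut below 1.5, falls open above 1.65. Stiff hinge (one tin, any): tab takes about 1.9 N to raise, 1.3 N to press down, and the lid stays where left
- tab_a (a point): grip point on the tab of tin_a, 32.5 mm above the underside when shut; moves with the lid. Tab 16 mm wide (along the hinge), 6 thick, sticks out 28 mm from the lid's end; this point is 15 mm out from that end, mid-thickness, 125 mm from the hinge along the lid and 4.5 mm above the lid's underside plane
- tin_b: one of three look-alike metal hinged tins, 0.7 kg, 110 (own x) x 64 (own y) mm, 36.5 high shut: lower part 28, lid 8 and 3 mm narrower. Origin: centre of underside, z up. Hinge line along own y at own x = +55 mm, 28 mm above the underside; a thumb tab sticks out of the lid's -x end, roughly towards the robot. Can be gripped across the plain 64 mm sides. Stands loose
- lid_b (a joint): lid angle, rad: 0 shut, 1.92 wide open on its stop; no catch. Free hinge (two tins): tab takes 0.3 N to raise; let go, the lid falls shut below 1.5, falls open above 1.65. Stiff hinge (one tin, any): tab takes about 1.9 N to raise, 1.3 N to press down, and the lid stays where left
- tab_b (a point): grip point on the tab of tin_b, 32.5 mm above the underside when shut; moves with the lid. Tab 16 mm wide (along the hinge), 6 thick, sticks out 28 mm from the lid's end; this point is 15 mm out from that end, mid-thickness, 125 mm from the hinge along the lid and 4.5 mm above the lid's underside plane
- tin_c: one of three look-alike metal hinged tins, 0.7 kg, 110 (own x) x 64 (own y) mm, 36.5 high shut: lower part 28, lid 8 and 3 mm narrower. Origin: centre of underside, z up. Hinge line along own y at own x = +55 mm, 28 mm above the underside; a thumb tab sticks out of the lid's -x end, roughly towards the robot. Can be gripped across the plain 64 mm sides. Stands loose
- lid_c (a joint): lid angle, rad: 0 shut, 1.92 wide open on its stop; no catch. Free hinge (two tins): tab takes 0.3 N to raise; let go, the lid falls shut below 1.5, falls open above 1.65. Stiff hinge (one tin, any): tab takes about 1.9 N to raise, 1.3 N to press down, and the lid stays where left
- tab_c (a point): grip point on the tab of tin_c, 32.5 mm above the underside when shut; moves with the lid. Tab 16 mm wide (along the hinge), 6 thick, sticks out 28 mm from the lid's end; this point is 15 mm out from that end, mid-thickness, 125 mm from the hinge along the lid and 4.5 mm above the lid's underside plane
- tray: fixed rectangular stainless tray 300 (own x) x 280 (own y) mm, walls 3 mm thick and 18 mm high, floor about 3 mm thick. Origin: centre of its underside, z up. Its half on the own -y side (own y from -135 to 0 mm) is empty and is where the tin goes; the other half holds the remotes and the wooden box
- remote_white: white projector remote 150 x 42 x 18 mm lying in the tray, origin at the centre of its underside, long along own x; a bystander
- remote_black: black decoder remote 165 x 42 x 18 mm lying in the tray, origin at the centre of its underside, long along own x; a bystander
- wood_box: small wooden box 54 x 54 x 34 mm with a round twist cap, 46 mm high in all, standing in the tray, origin at the centre of its underside; a bystander
- bowl: glass bowl, rim radius 75 mm, 60 mm high, empty, origin at the centre of its underside; a bystander
Things that resemble listed ones, but are neither listed nor needed, are in the scene too. Leave any orange or turquoise look-alike of the tin_b alone.

How it is judged:
By the outcome, as a careful person would: the job done as asked, in the order asked, and still so for the second after the job is handed in, with the robot touching nothing.
It also fails if it takes over 72 s, if anything falls off the work surface, if the arm or the gripper's body presses on something with over 40 N, if the wrist force passes 120 N, or if a joint passes its speed limit or range.

## Working session

There is one attempt and no reset: what is moved stays moved. The work goes in short steps, each a Python script; the robot and the scene stay as the last script left them, time stands still between calls to the robot, and variables do not carry over. Pictures are saved under pics/ and viewed, at most 10 in all, crops included, and the job is handed in when it is done.

```bash
ls; mkdir -p pics
cat > h.py <<'E'
import numpy as np, cv2
from plant import robot
def save(f,name): cv2.imwrite(f'pics/{name}.png',f['image'][:,:,::-1])
def store(f,name): np.savez(f'{name}.npz',**f)
def px(f,u,v):
    z=float(f['range_z'][int(v),int(u)])
    c=np.array([(u-f['cx'])/f['fx']*z,(v-f['cy'])/f['fy']*z,z])
    return f['R'].T@(c-f['t'])
def cloud(f):
    v,u=np.mgrid[0:400,0:640]; z=f['range_z']
    c=np.stack([(u-f['cx'])/f['fx']*z,(v-f['cy'])/f['fy']*z,z],-1)
    return (c-f['t'])@f['R']
E
python3 - <<'E'
from h import *
for n in ['top','scene']:
    f=robot.grab_frame(n); save(f,n); store(f,n); print(n,f['fx'],f['R'].round(3).tolist(),f['t'].round(3))
print(robot.nose_length,robot.sense())
E
```

```text
pics
top 375.12104334801364 [[-0.014, -1.0, 0.003], [-0.988, 0.014, -0.154], [0.154, -0.005, -0.988]] [-0.03   0.591  1.3  ]
scene 423.9039344322592 [[-0.561, 0.828, -0.007], [0.459, 0.304, -0.835], [-0.689, -0.472, -0.55]] [ 0.364 -0.228  1.56 ]
0.011 {'t': 0.1, 'joint_pos': array([-1.31793815,  0.46940816, -0.04856108,  1.53354549,  0.02408928,
        1.14099472, -0.08228556]), 'joint_velocities': array([-6.25010500e-04, -1.78312692e-03,  8.04083357e-04, -6.21438299e-03,
        1.72509174e-05,  8.17363144e-04, -9.00156433e-04]), 'effort': array([ 1.57887105e-03, -5.11516142e+01, -4.63111745e-02, -2.38393146e+01,
        1.09043348e-02,  4.33969282e-03, -1.31730437e-05]), 'tcp_pos': array([0.18754624, 0.64791276, 0.24134656]), 'tcp_rot': array([-3.13982311e+00,  6.56723236e-05,  2.85984266e+00]), 'wrist_force': array([ 0.30916058, -0.77265347, -0.43259124]), 'torque': array([-0.01829323,  0.00755171,  0.04731137]), 'gripper_force': 0.0, 'opening': 0.9959793512380716}
```

View pics/top.png

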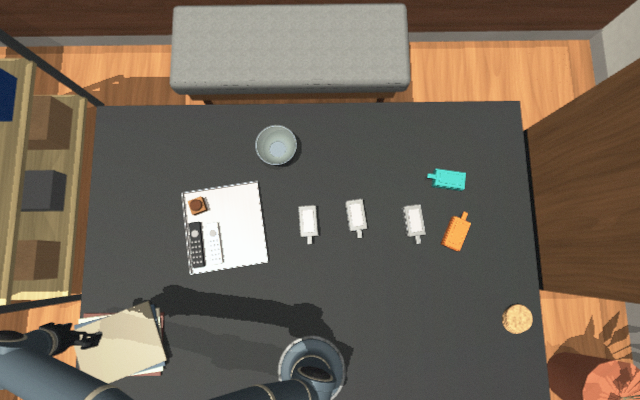

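View pics/scene.png

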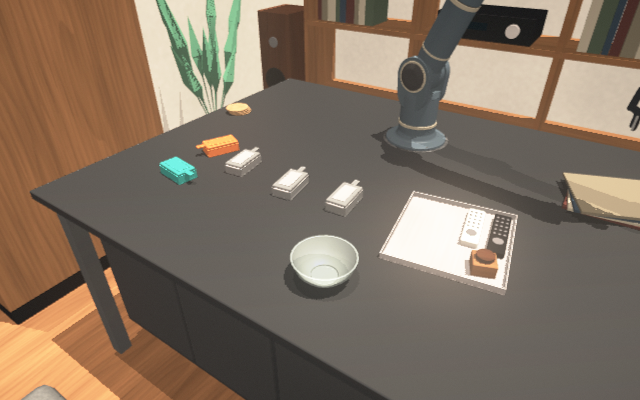

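The top view shows three silver tins at (308,221), (356,216) and (414,222), tabs towards the robot. The look-alikes are turquoise at (450,180) and orange at (457,232). The tray is at (225,227), with the remotes and wooden box on its left side, so the right half around (247,225) is empty. The bowl is at (276,146). I choose the three silver tins, and I'll measure them from both views.

```bash
cat > meas.py <<'E'
from h import *
def tins(f,guess):
    P=cloud(f); out=[]
    for g in guess:
        d=np.hypot(P[...,0]-g[0],P[...,1]-g[1])
        m=(d<0.11)&(P[...,2]>0.018)&(P[...,2]<0.06)&(f['range_z']>0)
        q=P[m]; 
        top=q[q[:,2]>0.031]
        r=cv2.minAreaRect(top[:,:2].astype(np.float32)*1000)
        out.append((m.sum(),top[:,:2].mean(0).round(4),np.median(top[:,2]).round(4),np.percentile(q[:,2],[5,95]).round(4),[np.round(x,1) for x in r]))
    return out
E
python3 - <<'E'
from meas import *
T=dict(np.load('top.npz'));S=dict(np.load('scene.npz'))
g=[px(T,308,221),px(T,356,216),px(T,414,222)]
s=[px(S,345,197),px(S,291,182),px(S,243,161)]
print('top',np.round(g,4),'\nscene',np.round(s,4))
for f in (T,S):
    for o in tins(f,g): print(o)
print('table',px(T,340,260),px(S,330,220)); 
for p in [(245,225),(250,200),(255,250)]: print('tray',px(T,*p).round(4))
for p in [(430,225),(420,250),(400,240)]: print('trayS',px(S,*p).round(4))
# tray corners pixels
for n,f,c in (('T',T,[(182,192),(259,182),(268,265),(190,273)]),('S',S,[(384,248),(420,196),(518,206),(505,283)])):
    print(n,[px(f,*p).round(3).tolist() for p in c])
print('bowl',px(T,276,146),px(S,325,262))
big=cv2.resize(T['image'][170:290,175:455],None,fx=2.85,fy=2.85,interpolation=cv2.INTER_CUBIC)[:,:,::-1]
cv2.imwrite('pics/crop.png',big)
E
```

```text
top [[ 0.5168  0.0031  0.0384]
 [ 0.5321 -0.1689  0.0405]
 [ 0.5085 -0.3776  0.0326]] 
scene [[ 0.5385  0.0209  0.0376]
 [ 0.5558 -0.1505  0.0372]
 [ 0.5331 -0.3578  0.0344]]
(np.int64(579), array([0.5131, 0.0024]), np.float64(0.0375), array([0.0299, 0.0421]), [array([503.6,   2.3]), array([137.4,  61.6]), np.float64(3.6)])
(np.int64(584), array([ 0.5327, -0.1709]), np.float64(0.0374), array([0.0294, 0.0422]), [array([ 524.5, -172.2]), array([137.8,  63.1]), np.float64(7.7)])
(np.int64(606), array([ 0.5095, -0.3792]), np.float64(0.0374), array([0.0263, 0.0418]), [array([ 500.6, -380.6]), array([137.3,  61.8]), np.float64(6.3)])
(np.int64(660), array([0.5184, 0.0094]), np.float64(0.0355), array([0.0216, 0.0374]), [array([504.6,   7.3]), array([139.7,  61.3]), np.float64(3.9)])
(np.int64(586), array([ 0.5377, -0.1641]), np.float64(0.0352), array([0.0197, 0.0374]), [array([ 525.5, -167.8]), array([138.,  63.]), np.float64(7.1)])
(np.int64(480), array([ 0.5144, -0.3724]), np.float64(0.0351), array([0.0203, 0.0372]), [array([ 502.6, -375.8]), array([137.7,  62.5]), np.float64(6.6)])
table [ 0.37725457 -0.11035889  0.00189615] [ 0.60578902  0.0158672  -0.00115487]
tray [0.5088 0.235  0.0024]
tray [0.6014 0.218  0.0025]
tray [0.4174 0.1973 0.0025]
trayS [0.4869 0.2488 0.0047]
trayS [0.5909 0.265  0.0007]
trayS [0.5829 0.2086 0.0012]
T [[0.635, 0.471, 0.002], [0.669, 0.186, 0.0], [0.363, 0.15, 0.003], [0.339, 0.423, 0.021]]
S [[0.643, 0.193, 0.01], [0.371, 0.173, 0.005], [0.259, 0.418, -0.001], [0.602, 0.464, 0.009]]
bowl [0.80552333 0.12190793 0.00774412] [0.76190448 0.10177596 0.00832427]
```

View pics/crop.png

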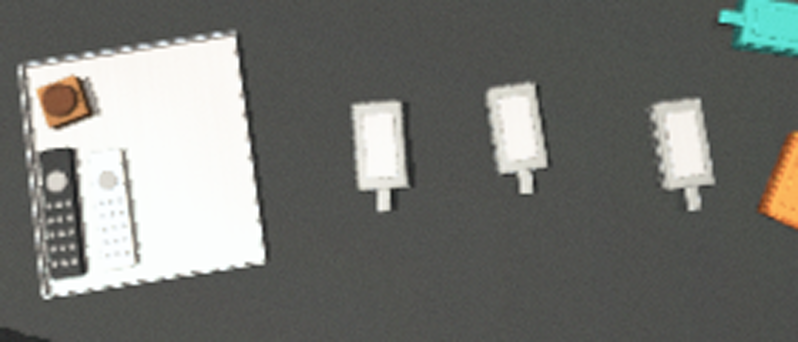

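The crop shows three silver tins with grey rims and white label patches, tabs pointing down towards the robot at crop (384,200), (526,182) and (694,202). The tray's right half is clear. Next I'll measure with the wrist camera from two places per tin, and check arc IK.

Run:
```python
from meas import *
pi=np.pi
T=dict(np.load('top.npz'))
g=[np.array([.518,.006]),np.array([.539,-.168]),np.array([.5155,-.3765])]; yaw=[.065,.13,.113]
def down(y): # nearest equivalent
    return [pi,0,y]
for off in (0,pi):
    bad=[]
    for c,y in zip(g,yaw):
        u=np.array([np.cos(y),np.sin(y)])
        for th in np.linspace(0,1.78,7):
            r=.129; x=c+u*(.055-r*np.cos(th)); z=.028+r*np.sin(th)+.0045*np.cos(th)
            q=robot.inverse_kinematics([*x,z],down(y+off)); bad.append(q is not None)
    print(off,bad)
    q=robot.inverse_kinematics([.5,.1,.3],down(.1+off)); print(q)
t0=robot.sense()['t']
for i,(x,y) in enumerate([(.47,.10),(.47,-.08),(.47,-.28)]):
    o=min((0,pi),key=lambda o:0)
    robot.goto([x,y,.30],[pi,0,.1+pi]) if i==0 else robot.goto([x,y,.30],[pi,0,.1+pi])
    f=robot.grab_frame('wrist'); save(f,f'w{i}'); store(f,f'w{i}')
    print(robot.sense()['t']-t0, (-f['R'].T@f['t']).round(3), f['R'][2].round(2))
    for o in tins(f,g): print(o) if o[0]>50 else print('-')
```

```text
0 [True, True, True, True, True, True, True, True, True, True, True, True, True, True, True, True, True, True, True, True, True]
[-0.91323802  0.16216623  0.72819718  1.87408518 -0.11807012  1.14861726
 -1.61382537]
3.141592653589793 [True, True, True, True, True, True, True, True, True, True, True, True, True, True, True, True, True, True, True, True, True]
[-0.58047337  0.14429311  0.34020683  1.85876735 -0.05265692  1.14721739
  1.44891706]
2.2666999999999997 [0.404 0.093 0.432] [ 0.26  0.03 -0.96]
(np.int64(3789), array([0.5101, 0.005 ]), np.float64(0.0371), array([0.0282, 0.0388]), [array([503.5,   3.5]), array([136.6,  61.3]), np.float64(4.0)])
(np.int64(4153), array([ 0.5294, -0.1674]), np.float64(0.0371), array([0.0243, 0.0388]), [array([ 523.4, -170.4]), array([137.2,  62.7]), np.float64(7.6)])
(np.int64(293), array([ 0.5614, -0.3425]), np.float64(0.0314), array([0.0186, 0.0296]), [array([ 561.6, -342.5]), array([5.8, 2.5]), np.float64(2.6)])
3.0667 [ 0.404 -0.086  0.432] [ 0.26  0.03 -0.96]
(np.int64(3635), array([0.5098, 0.0033]), np.float64(0.037), array([0.0283, 0.0387])
[... 204 characters left out ...]
 np.float64(7.4)])
(np.int64(4443), array([ 0.5062, -0.3762]), np.float64(0.0372), array([0.0236, 0.0389]), [array([ 500.4, -378.7]), array([136.8,  62.2]), np.float64(6.0)])
3.9332999999999996 [ 0.405 -0.285  0.431] [ 0.26  0.03 -0.96]
(np.int64(3925), array([0.5095, 0.0015]), np.float64(0.0369), array([0.0235, 0.0386]), [array([503.2,   3.2]), array([137.3,  62.1]), np.float64(3.4)])
(np.int64(3523), array([ 0.5293, -0.1712]), np.float64(0.0371), array([0.028 , 0.0387]), [array([ 523. , -170.9]), array([137.1,  61.3]), np.float64(7.1)])
(np.int64(3840), array([ 0.5064, -0.3779]), np.float64(0.0371), array([0.0281, 0.0388]), [array([ 500.4, -379.7]), array([137.2,  61.5]), np.float64(6.7)])
```

The three wrist positions agree to within 1 mm: tin heights are about 37 mm, rectangles 137x61 mm, as they should be. I'll start with the tin at y=-0.38 (tin C).

```bash
cat > act.py <<'E'
from meas import *
pi=np.pi; R0=.129
RECT={'A':(.5034,.0036,3.7),'B':(.5233,-.1708,7.4),'C':(.5004,-.3793,6.4)}
def pose(k):
    x,y,d=RECT[k]; a=np.radians(d); u=np.array([np.cos(a),np.sin(a)])
    return np.array([x,y])+.014*u,u,a      # tin centre, own x, yaw
def tab(k,th,r=R0):
    c,u,a=pose(k)
    return np.array([*(c+u*(.055-r*np.cos(th)+.0045*np.sin(th))),.028+r*np.sin(th)+.0045*np.cos(th)])
def arc(k,ths,vel=.12):
    for th in ths:
        robot.move_straight(tab(k,th),vel=vel); s=robot.sense()
        print(round(th,2),s['wrist_force'].round(2),s['torque'].round(2),round(s['opening'],3),round(s['t'],2))
def lidangle(f,k):
    P=cloud(f); c,u,a=pose(k); d=P[...,:2]-c
    x=d@u; y=d@np.array([-u[1],u[0]]); z=P[...,2]
    m=(abs(y)<.036)&(abs(x)<.16)&(z>.06)&(z<.2)&(f['range_z']>0)
    if m.sum()<30: return m.sum(),None
    X=x[m];Z=z[m]; p=np.polyfit(Z,X,1)   # x vs height
    return m.sum(),round(pi/2+np.arctan(p[0]),3),X.max().round(3),Z.max().round(3)
def openlid(k,end=1.76):
    c,u,a=pose(k); o=[pi,0,a+pi]
    t=tab(k,0); robot.grip(.5)
    robot.goto(t+[0,0,.07],o); robot.move_straight(t,vel=.15)
    s=robot.sense(); print('at',s['tcp_pos'].round(4),t.round(4),s['wrist_force'].round(2))
    robot.grip(0.,20); print('grip',robot.sense()['opening'],robot.sense()['gripper_force'])
    arc(k,np.linspace(0,end,10)[1:])
def release(k):
    robot.grip(.5); p=robot.sense()['tcp_pos']
    robot.move_straight(p+[0,0,.06],vel=.2); c,u,a=pose(k)
    robot.goto([.43,p[1],.32],[pi,0,a+pi])
    f=robot.grab_frame('wrist'); print('lid',lidangle(f,k),robot.sense()['t']); return f
E
python3 - <<'E'
from act import *
openlid('C'); f=release('C'); save(f,'c_open')
E
```

```text
at [ 0.4418 -0.3863  0.0337] [ 0.4408 -0.386   0.0325] [ 0.56 -0.34 -0.68]
grip 0.18010227747583904 23.837095499038696
0.2 [0.27 0.47 0.44] [ 0.1  -0.01  0.16] 0.181 6.75
0.39 [-0.01  1.45  0.71] [ 0.2  -0.02  0.16] 0.177 7.11
0.59 [-1.    1.31  1.41] [0.18 0.15 0.07] 0.178 7.47
0.78 [-0.65  1.33  0.7 ] [ 0.14  0.15 -0.03] 0.178 7.83
0.98 [-0.07  0.15  1.33] [ 0.17  0.07 -0.04] 0.18 8.18
1.17 [0.61 0.24 0.38] [ 0.12 -0.03  0.08] 0.177 8.54
1.37 [ 0.55 -0.61  0.15] [0.03 0.04 0.01] 0.179 8.9
1.56 [-0.47 -0.06  1.47] [-0.03 -0.07  0.09] 0.178 9.26
1.76 [ 1.94 -0.79  4.78] [-0.05 -0.13  0.02] 0.175 9.62
lid (np.int64(2052), np.float64(1.69), np.float64(0.077), np.float64(0.167)) 11.3083
```

View pics/c_open.png

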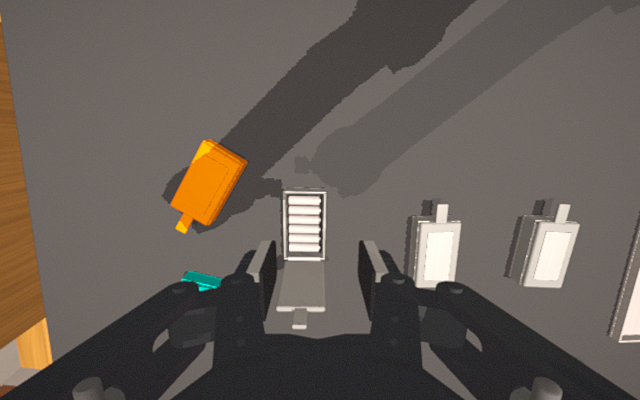

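The picture shows tin C open with its batteries at (304,225) and the lid leaning back to a tab at (299,318). I measured the lid near 1.7 rad rather than 1.92, so it is either stiff or still falling. I'll measure again.

Run:
```python
from act import *
robot.sleep(.4)
f=robot.grab_frame('wrist'); print('lid C',lidangle(f,'C'),robot.sense()['t'])
openlid('B'); 
f=release('B'); store(f,'wB'); print('C again',lidangle(f,'C'))
for o in tins(f,[pose('B')[0],pose('C')[0]]): print(o)
```

```text
lid C (np.int64(2039), np.float64(1.69), np.float64(0.076), np.float64(0.166)) 11.7583
at [ 0.4644 -0.1794  0.0331] [ 0.4638 -0.1785  0.0325] [0.47 0.88 0.3 ]
grip 0.17622849000933455 23.74829739332199
0.2 [ 1.43  0.94 -1.06] [ 0.17 -0.09  0.04] 0.177 14.42
0.39 [ 0.47  0.71 -0.53] [ 0.23 -0.09  0.02] 0.175 14.78
0.59 [-0.71  1.49 -0.41] [ 0.23  0.07 -0.04] 0.181 15.13
0.78 [ 0.89  0.9  -1.93] [ 0.21 -0.09  0.04] 0.178 15.49
0.98 [ 0.39  0.76 -2.48] [ 0.17 -0.18  0.04] 0.178 15.85
1.17 [-0.16  1.13 -1.45] [ 0.19 -0.09  0.02] 0.179 16.21
1.37 [-0.18  1.23  0.17] [0.22 0.12 0.02] 0.177 16.57
1.56 [-0.28  1.52  3.39] [0.24 0.19 0.05] 0.175 16.93
1.76 [0.21 0.94 4.71] [0.19 0.09 0.01] 0.18 17.28
lid (np.int64(2010), np.float64(1.923), np.float64(0.096), np.float64(0.131)) 19.0417
C again (np.int64(2152), np.float64(1.691), np.float64(0.078), np.float64(0.167))
(np.int64(2695), array([ 0.5982, -0.1631]), np.float64(0.0459), array([0.0192, 0.0539]), [array([ 597.6, -163.5]), array([15.2, 59.7]), np.float64(6.2)])
(np.int64(3063), array([ 0.5724, -0.3694]), np.float64(0.0464), array([0.0191, 0.05  ]), [array([ 572.9, -366.7]), array([28.5, 67. ]), np.float64(27.0)])
```

Tin B swung on to 1.92, so it is free. Tin C stayed at 1.69, so it is stiff. Tin A next, and it should fall open.

Run:
```python
from act import *
openlid('A'); f=release('A'); store(f,'wA'); print('B',lidangle(f,'B'))
# tray: view from wrist
robot.goto([.43,.2,.32],[pi,0,.1+pi]); f=robot.grab_frame('wrist'); save(f,'tray'); store(f,'tray')
P=cloud(f); w=(f['image'].min(2)>0)&(f['range_z']>0)
m=w&(P[...,1]>.12)&(P[...,1]<.5)&(P[...,0]>.3)&(P[...,0]<.72)&(P[...,2]>.013)&(P[...,2]<.024)
q=P[m]; print(m.sum(),np.round(cv2.minAreaRect(q[:,:2].astype(np.float32)*1000)[0],1),cv2.minAreaRect(q[:,:2].astype(np.float32)*1000)[1:])
T=dict(np.load('top.npz')); 
for n,ff in (('w',f),('T',T)):
    P=cloud(ff); m=(np.hypot(P[...,0]-.509,P[...,1]-.24)<.05)&(ff['range_z']>0); print(n,'floor',np.median(P[m][:,2]),np.percentile(P[m][:,2],[5,95]))
```

```text
at [ 0.4444 -0.0008  0.0332] [ 4.435e-01 -3.000e-04  3.250e-02] [ 0.25 -1.01  0.22]
grip 0.17789632579978287 23.926246762275696
0.2 [ 1.06  0.53 -1.9 ] [ 0.25 -0.2   0.11] 0.177 21.63
0.39 [ 0.28  1.22 -0.7 ] [0.27 0.08 0.11] 0.181 21.99
0.59 [0.56 1.8  0.36] [0.4  0.12 0.1 ] 0.178 22.35
0.78 [ 0.66  2.37 -2.35] [ 0.33 -0.15  0.03] 0.178 22.71
0.98 [ 1.59  1.44 -1.15] [ 0.23 -0.18 -0.03] 0.181 23.07
1.17 [-0.32  1.2  -1.36] [ 0.24 -0.09 -0.01] 0.179 23.43
1.37 [ 0.12  0.78 -0.04] [0.19 0.05 0.02] 0.178 23.78
1.56 [0.15 1.25 2.54] [ 0.17  0.2  -0.02] 0.182 24.14
1.76 [0.28 0.42 4.77] [0.12 0.07 0.02] 0.177 24.5
lid (np.int64(2260), np.float64(1.932), np.float64(0.099), np.float64(0.147)) 26.2
B (np.int64(124), np.float64(1.958), np.float64(0.099), np.float64(0.131))
7577 [502.1 309.8] ((299.8222961425781, 280.53363037109375), 8.238558769226074)
w floor 0.003287493869807094 [0.00189446 0.00457612]
T floor 0.0035546013032589896 [-0.00076491  0.00834846]
```

View pics/tray.png

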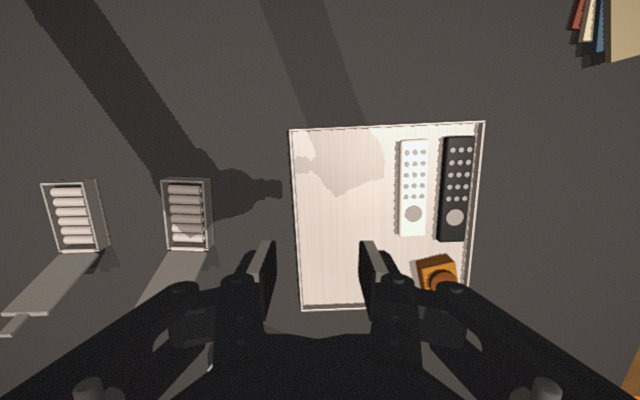

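The tray view shows an empty left half, floor around (335,220), with the white remote at (412,187), the black remote at (456,187) and the box at (437,275). Tins A and B stand open. The tray fits 300x280 mm with a yaw of 8.2° and a floor at 3.3 mm in both views. Next I'll close tin C.

Run:
```python
from act import *
c,u,a=pose('C'); o=[pi,0,a+pi]; th=1.69; t=tab('C',th)
robot.move_straight(robot.sense()['tcp_pos']*[1,1,0]+[0,0,.32])
robot.goto(t+[0,0,.08],o); robot.move_straight(t,vel=.15)
robot.grip(0.,20); print('grip',robot.sense()['opening'])
arc('C',np.append(np.linspace(th,0,10)[1:],-.025))
robot.grip(.4); p=robot.sense()['tcp_pos']; robot.move_straight(p+[0,0,.05],vel=.2)
robot.grip(0.); q=np.array([*(c-.045*u),.0365+.011])
robot.move_straight(q+[0,0,.02],vel=.2)
print('press',robot.move_straight(q-[0,0,.012],vel=.04,contact_N=10),robot.sense()['tcp_pos'].round(4),robot.sense()['wrist_force'].round(1))
robot.move_straight(q+[0,0,.06],vel=.2)
robot.goto([.43,-.3,.30],[pi,0,.1+pi]); f=robot.grab_frame('wrist'); save(f,'c_shut'); store(f,'c_shut')
for r in tins(f,[c]): print(r)
P=cloud(f); d=P[...,:2]-c; x=d@u; y=d@np.array([-u[1],u[0]])
for x0 in (-.065,-.045,0,.045):
    m=(abs(x-x0)<.008)&(abs(y)<.006)&(f['range_z']>0); print(x0,np.median(P[m][:,2]).round(4))
print(robot.sense()['t'])
```

```text
grip 0.17929813398741987
1.5 [-1.15  0.26  6.4 ] [0.1  0.06 0.04] 0.181 30.8
1.31 [-1.77  1.14  7.53] [ 0.22  0.34 -0.06] 0.179 31.15
1.13 [-4.08  1.86  5.97] [ 0.31  0.57 -0.02] 0.178 31.5
0.94 [-3.73  2.41  5.06] [0.31 0.6  0.01] 0.177 31.85
0.75 [-3.03  1.5   2.67] [0.31 0.48 0.05] 0.177 32.2
0.56 [-2.51  1.71  1.15] [0.34 0.45 0.01] 0.179 32.55
0.38 [-2.66  0.59  0.36] [0.09 0.43 0.01] 0.178 32.9
0.19 [-3.11 -0.8  -0.07] [-0.14  0.4  -0.02] 0.177 33.25
0.0 [-2.13 -0.63 -0.52] [-0.22  0.37 -0.1 ] 0.178 33.6
-0.02 [-2.6  -2.34  0.92] [-0.19  0.42  0.01] 0.182 33.85
press True [ 0.4693 -0.383   0.0474] [-1.4  1.9  9.5]
(np.int64(3538), array([ 0.5069, -0.3791]), np.float64(0.0371), array([0.0283, 0.0387]), [array([ 500.7, -380.6]), array([136.4,  61.2]), np.float64(6.4)])
-0.065 0.0353
-0.045 0.0368
0 0.0379
0.045 0.037
37.2333
```

View pics/c_shut.png

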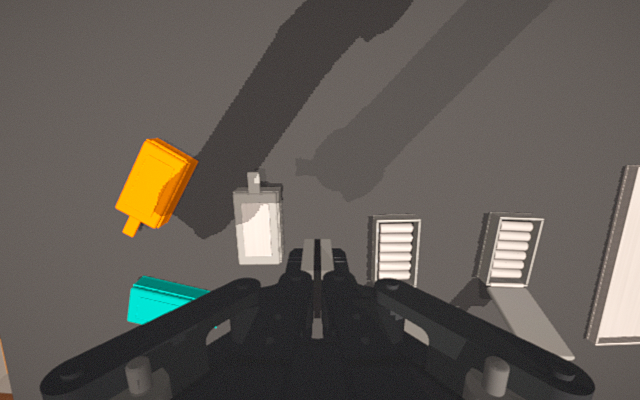

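The picture shows tin C shut at (258,225), with its lid level at 37 mm. Next I'll grip it across the sides and carry it high over the open lids to the tray.

Run:
```python
from act import *
RECT['C']=(.5007,-.3803,6.4); c,u,a=pose('C'); o=[pi,0,a+pi]
robot.grip(1.); robot.goto([*c,.12],o)
print('desc',robot.move_straight([*c,.015],vel=.12,contact_N=15))
z0=robot.sense()['tcp_pos'][2]; robot.grip(0.,50); s=robot.sense(); print(z0,s['opening'],s['gripper_force'])
robot.move_straight([*c,.30],vel=.2); s=robot.sense(); print(s['opening'],s['wrist_force'].round(1))
b=np.radians(8.24); Rm=np.array([[np.cos(b),-np.sin(b)],[np.sin(b),np.cos(b)]])
g=np.array([.5021,.3098])+Rm@[.01,-.068]; ot=[pi,0,b+pi]; print(g)
robot.goto([*g,.30],ot); robot.move_straight([*g,.045],vel=.2); robot.sleep(.2)
zt=z0+.0033
hit=robot.move_straight([*g,zt-.004],vel=.02,contact_N=4); s=robot.sense(); print('down',hit,s['tcp_pos'].round(4),zt,s['wrist_force'].round(1),s['t'])
```

```text
desc False
0.015845264393881005 0.7323459118007887 58.11633288860321
0.7310620746370528 [ 0.3  0.6 -8.7]
[0.52174252 0.2439352 ]
down True [0.5217 0.244  0.0192] 0.019145264393881006 [-0.1 -0.2  6.3] 46.8333
```

Contact came at exactly the expected height. I'll release, retreat and check.

Run:
```python
from act import *
robot.grip(1.); robot.sleep(.1); p=robot.sense()['tcp_pos']
robot.move_straight([p[0],p[1],.25],vel=.2)
robot.goto([.43,.12,.33],[pi,0,.1+pi]); f=robot.grab_frame('wrist'); save(f,'end'); 
P=cloud(f); c=np.array([.5217,.2439]); b=np.radians(8.24); u=np.array([np.cos(b),np.sin(b)]); d=P[...,:2]-c; x=d@u; y=d@np.array([-u[1],u[0]])
for x0,y0 in ((-.045,0),(0,0),(.045,0),(-.03,.02),(-.03,-.02)):
    m=(abs(x-x0)<.008)&(abs(y-y0)<.006)&(f['range_z']>0); print(x0,y0,np.median(P[m][:,2]).round(4))
for k in 'AB': print(k,lidangle(f,k))
print(robot.sense()['t'],robot.sense()['wrist_force'])
```

```text
-0.045 0 0.0399
0 0 0.041
0.045 0 0.0399
-0.03 0.02 0.04
-0.03 -0.02 0.0403
A (np.int64(1103), np.float64(1.934), np.float64(0.102), np.float64(0.149))
B (np.int64(1468), np.float64(1.922), np.float64(0.094), np.float64(0.13))
49.3833 [ 0.05913424 -0.09951595 -0.29201852]
```

View pics/end.png

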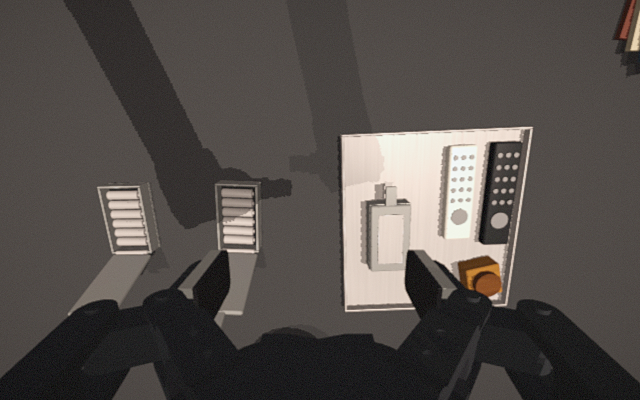

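The picture shows tin C shut and level at (389,235) in the tray's empty half, tins A and B wide open at (238,215) and (128,218), and the bystanders untouched.

```bash
python3 -c "
from plant import robot
print(robot.close_job())"
```

```text
the job is handed in; nothing more can be done
None
```

The job is handed in: the tin with the stiff hinge (at y ≈ -0.38) is shut and flat on the empty half of the tray, and the other two stand where they were with lids wide open (about 1.92 rad), at about 49 s of the 72 s limit.

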